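Compare two specimen pots on the bench balance and arrest it again

TASK

Compare the two specimen pots standing on the bench balance: throw its red-balled arrest lever fully over, away from the front edge, to free the beam, leave it free until the beam has tipped and come to rest, then bring the same lever fully back so that the beam is held level again. Leave the pots standing on their pans, and leave the blue-balled suction lever as it is.

Things in the scene. Friction and masses are not known exactly. Their poses are not given: they have to be found in the camera images.
- balance: Fixed two-pan beam balance, white base 270 x 200 x 25 mm, dark beam at its rear. Origin: centre of the base's underside; x from the front (lever) edge to the rear (beam), y along the level beam, z up. Lever pivot at (-90, 0, 45) mm, axle along y. Beam axle at (85, 0, 140) mm, along x; 84 mm pans 130 mm to either side, rims 172 mm and pots 225 mm above the bench.
- arrest_ball (a point): Centre of the red ball, 28 mm in diameter, at the end of the arrest lever (steel rod 10 mm thick); it lies 85 mm from the lever's pivot and about 120 mm above the bench at both ends of its travel.
- arrest (a joint): Angle of the arrest lever, rad: 0 = arrested, leaning 0.5 rad from upright towards the balance's -x (front); 1.0 = fully released, leaning 0.5 rad towards +x (the beam). It stays where it is left; about 2 N at the ball moves it. Turning it lowers the two posts that carry the beam, and raises them when it is brought back.
- beam (a joint): Angle of the beam, rad: 0 = level, positive = the +y pan up. Held level while arrested; once released it tips to the heavier pot's side against a stop at 0.16 either way, within about a second.
- pot_full: Loose specimen pot with orange cap, 46 mm in diameter, 58 mm tall, about 160 g, standing on one of the balance's pans (either one). Origin at the centre of its underside.
- pot_part: Loose specimen pot with yellow cap, 46 mm in diameter, 58 mm tall, about 80 g, standing on the other pan. Origin at the centre of its underside.
- suction_ball (a point): Centre of the blue ball, 28 mm in diameter, on the look-alike lever of a separate grey box (100 x 80 x 40 mm) to one side of the bench; nothing to do with the balance, to be left alone.
There are look-alikes about, which are no part of the job. What is shaped like the pot_part but green is not meant. Leave any pink look-alike of the pot_full alone.

How it is judged:
By the outcome, as a careful person would: the job done as asked, in the order asked, and still so for the second after the job is handed in, with the robot touching nothing.
It also fails if it takes over 38 s, if anything falls off the work surface, if the arm or the gripper's body presses on something with over 40 N, if the wrist force passes 120 N, or if a joint passes its speed limit or range.

ROBOT

A 7-joint arm with a two-finger parallel gripper is mounted at the origin on the work surface. World frame = base frame: x ahead of the robot, y to its left, z up, the work surface at z = 0. Lengths are in mm, angles in degrees, forces in N, time in s.
With the tool pointing down it reaches from about 425 to 950 mm from the base axis. Payload 4.7 kg.
Tool frame: the origin (TCP) lies at the very end of the fingers, on their centre line; the grasp point (between the pads) lies 19 mm behind it; z points along the fingers, y is the line along which they close (so a half turn about z gives the same grasp; the last joint's range is limited). The gripper opens to 85 mm and grips with 20 to 120 N. Pads are 22 mm wide; open, the fingers measure 114 mm over their backs; the gripper's body (76 mm by 85 mm) begins 54 mm behind the grasp point. The pads swing forward as they close: fully open they stand 13 mm farther back than shut.
Start: joints at [70.365, 26.849, -2.785, 87.806, 1.381, 65.374, -4.715], TCP at [208.402, -642.041, 231.335] pointing down, gripper open.
Joint ranges: [-148.3, 148.3], [-19.14, 114.17], [-79.39, 73.82], [5.75, 140.21], [-59.74, 239.74], [12.07, 113.84], [-152.46, 152.46]. Speed limits (degrees/s): [147.25, 147.25, 180, 180, 180, 180, 180].

INTERFACE

Orientations are given as a 3x3 rotation matrix whose columns are the frame's x, y, z axes.
In Python, from rig import robot gives the robot as it stands.
- The arm moves only by the shell command python3 -m pendant 'ROWS' [FORCE]. ROWS is JSON, a list of rows, each an object of numbers: "fingers": the opening, from 0 (shut) to 1 (fully open); "dx", "dy", "dz": the shift along the world's x, y, z in m; "ax", "ay", "az": the turn, a rotation vector about the world's x, y, z in rad. In form: [{"fingers": .., "dx": .., "dy": .., "dz": .., "ax": .., "ay": .., "az": ..}, ...]. A call has 1 to 10 rows; each row shifts and turns the commanded pose from where the row before left it; what a row does not reach is not made up. A row lasts 1/12 s, in which the tool goes at most 41.7 mm and 7.16 degrees, less where a joint would pass 70% of its speed; a pose out of reach is approached as far as the arm can. A call with a gripper value outside its range is refused whole. The fingers move at their own pace and stop on an object; FORCE is the grip in N (left out, the last holds). Time passes only in rows, so rows that do not move let the fingers close. It gives the time, the measured TCP pose, the force, the opening and the grip force at its end, in the units of the state.
- robot.sense(): the state, without advancing time (a new reading comes with each control period).
- robot.get_image(name): name is "scene" or "top" or "wrist"; returns a dict with "color" (480x640x3 uint8, red, green, blue), "mtx" (3x3 intrinsics, pixels), "k1" (the pictures are not rectified: a ray, as slopes to the right and down, at radius r is drawn at 1 + k1 r^2 times it, then the intrinsics apply), "R" (3x3) and "t" (3): a world point X has camera coordinates R X + t. Camera axes: x right, y down, z forward; pixel columns grow to the right and rows downward; lengths in mm; the calibration is good to about 2 mm. A picture is of the moment at which its call begins. There is no depth.
- robot.sign_off(): hands the job in; it is judged then, once.
The state is a dict: "time": time; "joint_positions": joint angles; "dq": joint speeds; "joint_efforts": joint torques, N m; "position": TCP position; "eef_rot": TCP orientation; "contact_force": force on the tool from outside, world axes, zero at the start; "wrist_torque": the same for the moment, N m; "width": opening from 0.0 (shut) to 1.0 (fully open); "finger_force": force on a finger pad.
Only numpy, scipy, OpenCV 4.12 (cv2) and the standard library are available. Lean on these libraries where they do the work, as an engineer would, in place of code of your own. Each camera call takes 0.05 s, during which the arm holds its last target. There are 200 camera calls.

## Working session

There is one attempt and no reset: what is moved stays moved. The work goes in short steps, Python scripts to look and compute and a shell command to move; the robot and the scene stay as the last step left them, time stands still between calls to the robot, and variables do not carry over. Pictures are saved under pics/ and viewed, at most 10 in all, crops included, and the job is handed in when it is done.

```bash
mkdir -p pics; python3 - <<'E'
from rig import robot
import cv2,numpy as np
a=[robot.get_image(n) for n in("scene","top")]
for n,i in zip(("scene","top"),a):
    cv2.imwrite(f"pics/{n}0.png",i["color"][:,:,::-1]); np.savez(f"{n}0.npz",**i)
    print(n,i["mtx"],i["k1"],i["R"],i["t"])
print(robot.sense())
E
```

```text
scene [[472.77253529   0.         319.41747264]
 [  0.         472.77253529 241.80142514]
 [  0.           0.           1.        ]] -0.0032692965251169153 [[-0.13367956  0.99099984 -0.00700697]
 [ 0.52973415  0.06547862 -0.84563247]
 [-0.83756284 -0.11675561 -0.53371961]] [  57.78755359 -220.30749621 1748.29387903]
top [[505.21620135   0.         316.87078988]
 [  0.         505.21620135 243.96334275]
 [  0.           0.           1.        ]] 0.025119589825794812 [[ 2.46324483e-02 -9.99696360e-01  6.55999487e-04]
 [-9.95886544e-01 -2.45957997e-02 -8.72068665e-02]
 [ 8.71965218e-02  1.49481757e-03 -9.96190008e-01]] [ -12.06135058  590.57693349 1364.89341838]
{'time': 0.1, 'joint_positions': array([70.36300097, 26.89244062, -2.78307869, 87.86862844,  1.38194288,
       65.37252596, -4.71306148]), 'dq': array([ 0.0120719 , -0.17677975, -0.05578001, -0.10483365,  0.00893716,
        0.06171628, -0.08339494]), 'joint_efforts': array([ 1.07695243e-03, -5.11518109e+01, -4.61887987e-02, -2.38392091e+01,
        1.09484166e-02,  4.37668583e-03, -2.69883401e-05]), 'position': array([ 208.20931657, -641.53358453,  230.35622538]), 'eef_rot': array([[ 9.51139452e-01,  3.08761003e-01, -6.21165835e-04],
       [ 3.08761615e-01, -9.51138057e-01,  1.63129477e-03],
       [-8.71342563e-05, -1.74338098e-03, -9.99998477e-01]]), 'contact_force': array([ 0.35040324, -0.90666486,  0.5196529 ]), 'wrist_torque': array([-0.00284958,  0.00105602, -0.04567354]), 'finger_force': 0.0, 'width': 0.9980523305864998}
```

View pics/scene0.png

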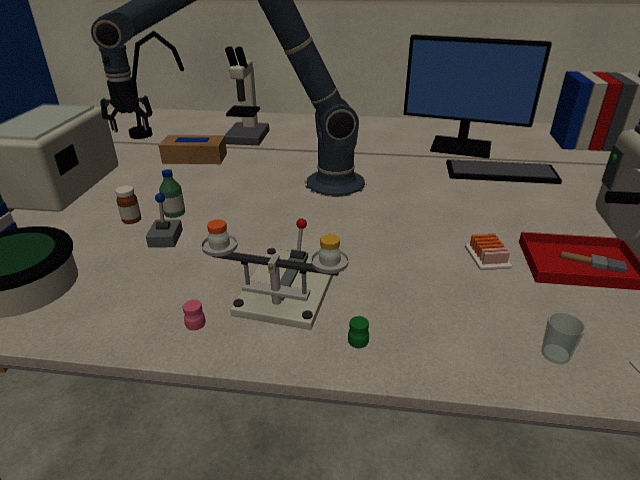

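View pics/top0.png

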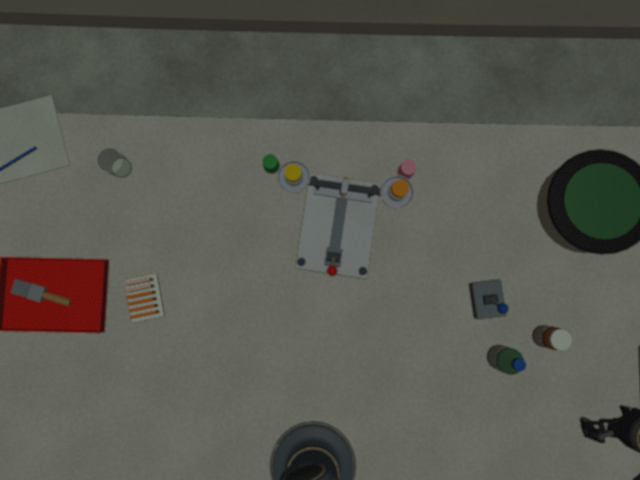

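The scene view shows the red ball at about (301,223), orange cap (217,227) and yellow cap (330,242). In the top view these are at (332,271), (400,188) and (293,173), and the blue lever is off to the right. The balance's lever edge faces the robot.

```bash
cat > h.py <<'E'
import cv2,numpy as np
def blob(img,near,lo,hi,r=14):
    c=img["color"]; h=cv2.cvtColor(c,cv2.COLOR_RGB2HSV).astype(int)
    h[...,0]=(h[...,0]+20)%180
    m=((h>=lo)&(h<=hi)).all(2); y,x=np.nonzero(m); k=np.hypot(x-near[0],y-near[1])<r
    return np.array([x[k].mean(),y[k].mean()]),k.sum()
def ray(img,p):
    d=np.array([(p[0]-img["mtx"][0,2])/img["mtx"][0,0],(p[1]-img["mtx"][1,2])/img["mtx"][1,1]]);s=d.copy()
    for _ in range(5): s=d/(1+img["k1"]*(s@s))
    v=img["R"].T@np.r_[s,1]; return -img["R"].T@img["t"],v/np.linalg.norm(v)
def tri(rays):
    A=sum(np.eye(3)-np.outer(v,v) for o,v in rays);b=sum((np.eye(3)-np.outer(v,v))@o for o,v in rays)
    X=np.linalg.solve(A,b); return X,[np.linalg.norm(np.cross(X-o,v)) for o,v in rays]
def plane(img,p,z):
    o,v=ray(img,p); return o+v*(z-o[2])/v[2]
E
python3 - <<'E'
from h import *
s,t=[dict(np.load(f"{n}0.npz")) for n in("scene","top")]
for n,a,b,lo,hi in(("red",(301,223),(332,271),(12,150,70),(25,255,255)),("orange",(217,227),(400,188),(24,150,100),(36,255,255)),("yellow",(330,242),(293,173),(37,150,100),(52,255,255))):
    p,k=blob(s,a,lo,hi);q,l=blob(t,b,lo,hi)
    X,e=tri([ray(s,p),ray(t,q)]); print(n,p.round(1),k,q.round(1),l,X.round(1),np.round(e,1))
# base feet / corners in top at z=25
P=[plane(t,p,25) for p in((297,268),(369,276),(305,180))]
print(np.round(P,0))
E
```

```text
red [300.8 222.4] 57 [331.7 270.2] 60 [516.2 -37.4 121. ] [0.2 0.2]
orange [215.6 224.9] 160 [400.4 186. ] 45 [ 717.7 -193.8  218.6] [0.3 0.3]
yellow [329.5 239.5] 164 [292.5 172.1] 194 [745.7  65.1 217.4] [0.2 0.2]
[[ 523.   55.   25.]
 [ 506. -142.   25.]
 [ 769.   40.   25.]]
```

Checks: the pan separation is 260.5 mm, the ball height is 121 mm, and the ball lies about 216 mm ahead of the beam line, all as stated. The balance yaw is about -6.2°. I'll move above the ball at safe height, turning the tool by -24° so the fingers close along the lever's axle.

```bash
python3 -m pendant '[{"fingers":1,"dx":0.018,"dy":0.035,"dz":0.006,"az":-0.025},{"fingers":1,"dx":0.018,"dy":0.035,"dz":0.006,"az":-0.025},{"fingers":1,"dx":0.018,"dy":0.035,"dz":0.006,"az":-0.025},{"fingers":1,"dx":0.018,"dy":0.035,"dz":0.006,"az":-0.025},{"fingers":1,"dx":0.018,"dy":0.035,"dz":0.006,"az":-0.025},{"fingers":1,"dx":0.018,"dy":0.035,"az":-0.025},{"fingers":1,"dx":0.018,"dy":0.035,"az":-0.025},{"fingers":1,"dx":0.018,"dy":0.035,"az":-0.025},{"fingers":1,"dx":0.018,"dy":0.035,"az":-0.025},{"fingers":1,"dx":0.018,"dy":0.035,"az":-0.025}]' 30
```

```text
schema error: expected keys fingers, dx, dy, dz, ax, ay, az
```

```bash
python3 -m pendant '[{"fingers":1,"dx":0.018,"dy":0.035,"az":-0.025},{"fingers":1,"dx":0.018,"dy":0.035,"az":-0.025},{"fingers":1,"dx":0.018,"dy":0.035,"az":-0.025},{"fingers":1,"dx":0.018,"dy":0.035,"az":-0.025},{"fingers":1,"dx":0.018,"dy":0.035,"az":-0.025},{"fingers":1,"dx":0.018,"dy":0.035,"az":-0.025},{"fingers":1,"dx":0.018,"dy":0.035,"az":-0.025},{"fingers":1},{"fingers":1}]'
python3 - <<'E'
from rig import robot
import cv2,numpy as np
i=robot.get_image("wrist");cv2.imwrite("pics/w1.png",i["color"][:,:,::-1]);np.savez("w1.npz",**i)
print(i["R"],-i["R"].T@i["t"])
print(robot.sense()["position"],robot.sense()["eef_rot"])
E
```

```text
[[ 0.30800565 -0.95138157 -0.00237437]
 [-0.90432282 -0.29354398  0.30989057]
 [-0.29552116 -0.09330085 -0.95076926]] [ 285.77174676 -617.49729307  372.67203226]
[ 208.2185338  -641.62358538  230.49811029] [[ 9.51183931e-01  3.08624166e-01 -5.03314990e-04]
 [ 3.08624574e-01 -9.51182890e-01  1.40787768e-03]
 [-4.42395306e-05 -1.49448600e-03 -9.99998882e-01]]schema error: expected keys fingers, dx, dy, dz, ax, ay, az
```

View pics/w1.png

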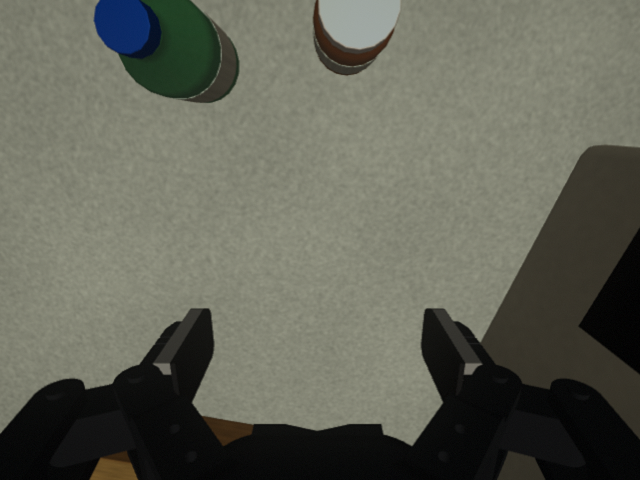

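The moves were refused because every key must be given, so the arm has not moved. The wrist image shows only the start area: the bottle at (160,50), the brown jar at (357,30) and the fingers. I'll resend with full rows, higher over the bottle.

```bash
python3 -m pendant '[{"fingers":1,"dx":0,"dy":0.005,"dz":0.03,"ax":0,"ay":0,"az":-0.025},{"fingers":1,"dx":0.01,"dy":0.03,"dz":0.02,"ax":0,"ay":0,"az":-0.025},{"fingers":1,"dx":0.018,"dy":0.035,"dz":0.01,"ax":0,"ay":0,"az":-0.025},{"fingers":1,"dx":0.018,"dy":0.035,"dz":0,"ax":0,"ay":0,"az":-0.025},{"fingers":1,"dx":0.018,"dy":0.035,"dz":0,"ax":0,"ay":0,"az":-0.025},{"fingers":1,"dx":0.018,"dy":0.035,"dz":0,"ax":0,"ay":0,"az":-0.025},{"fingers":1,"dx":0.018,"dy":0.035,"dz":0,"ax":0,"ay":0,"az":-0.025},{"fingers":1,"dx":0.018,"dy":0.035,"dz":0,"ax":0,"ay":0,"az":-0.025},{"fingers":1,"dx":0.018,"dy":0.035,"dz":0,"ax":0,"ay":0,"az":-0.025},{"fingers":1,"dx":0.018,"dy":0.035,"dz":0,"ax":0,"ay":0,"az":-0.025}]' 30
```

```text
time: 0.98
position: [362.7, -325.1, 291.3]
eef_rot: [[0.998, 0.062, -0.0], [0.062, -0.998, -0.0], [-0.0, 0.0, -1.0]]
contact_force: [1.7, -0.1, 0.6]
width: 1.001
finger_force: 0.0
```

```bash
python3 -m pendant '[{"fingers":1,"dx":0.019,"dy":0.035,"dz":-0.007,"ax":0,"ay":0,"az":-0.021},{"fingers":1,"dx":0.019,"dy":0.035,"dz":-0.007,"ax":0,"ay":0,"az":-0.021},{"fingers":1,"dx":0.019,"dy":0.035,"dz":-0.007,"ax":0,"ay":0,"az":-0.021},{"fingers":1,"dx":0.019,"dy":0.035,"dz":-0.007,"ax":0,"ay":0,"az":-0.021},{"fingers":1,"dx":0.019,"dy":0.035,"dz":-0.007,"ax":0,"ay":0,"az":-0.021},{"fingers":1,"dx":0.019,"dy":0.035,"dz":-0.007,"ax":0,"ay":0,"az":-0.021},{"fingers":1,"dx":0.019,"dy":0.035,"dz":-0.007,"ax":0,"ay":0,"az":-0.021},{"fingers":1,"dx":0.019,"dy":0.035,"dz":-0.007,"ax":0,"ay":0,"az":-0.021},{"fingers":1,"dx":0,"dy":0,"dz":0,"ax":0,"ay":0,"az":0},{"fingers":1,"dx":0,"dy":0,"dz":0,"ax":0,"ay":0,"az":0}]'
python3 - <<'E'
from rig import robot
import cv2,numpy as np
i=robot.get_image("wrist");cv2.imwrite("pics/w2.png",i["color"][:,:,::-1]);np.savez("w2.npz",**i)
print(-i["R"].T@i["t"])
E
```

```text
time: 1.82
position: [514.6, -44.3, 234.6]
eef_rot: [[0.995, -0.098, -0.001], [-0.098, -0.995, 0.001], [-0.001, -0.001, -1.0]]
contact_force: [0.3, -0.2, -0.3]
width: 0.996
finger_force: 0.0
[595.79632081 -52.49170639 376.84734705]
```

View pics/w2.png

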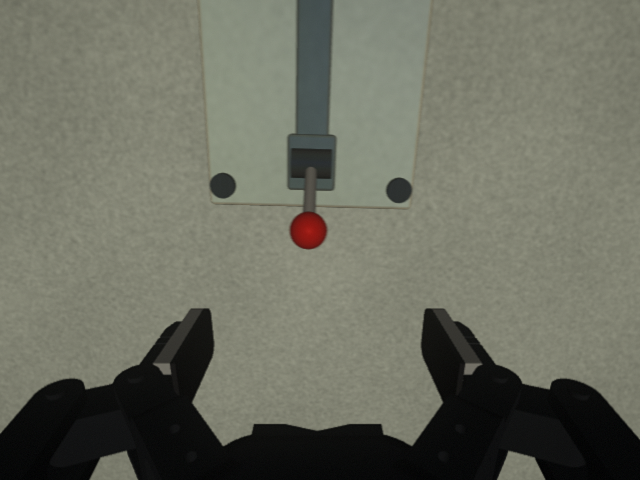

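The wrist view shows the red ball at about (309,230), its rod running up to the housing at (311,162), and the fingers either side in line with it. I'll refine its position from this view and the scene view.

```bash
python3 - <<'E'
from h import *
w=dict(np.load("w2.npz"));s=dict(np.load("scene0.npz"))
q,l=blob(w,(309,230),(12,150,50),(28,255,255),25);p,_=blob(s,(301,223),(12,150,70),(25,255,255))
print(q,l,plane(w,q,121),tri([ray(w,q),ray(s,p)]))
a,b=[plane(w,x,25)for x in((223,185),(399,190))];print(a,b,(b-a)/np.linalg.norm(b-a))
E
```

```text
[307.92563601 229.98727984] 1022 [521.14909785 -37.92501308 121.        ] (array([521.80947904, -37.35059901, 124.03245927]), [np.float64(0.7731367169726837), np.float64(0.7731367169727786)])
[546.57326079  44.79937038  25.        ] [ 524.81348025 -125.16394228   25.        ] [-0.12698984 -0.99190402  0.        ]
```

Ball is at about (519,-38,121), agreeing to about 5 mm. I'll descend around it with the fingers partly open.

```bash
python3 -m pendant '[{"fingers":0.65,"dx":0.004,"dy":0.006,"dz":-0.02,"ax":0,"ay":0,"az":-0.01},{"fingers":0.65,"dx":0,"dy":0,"dz":-0.02,"ax":0,"ay":0,"az":0},{"fingers":0.65,"dx":0,"dy":0,"dz":-0.02,"ax":0,"ay":0,"az":0},{"fingers":0.65,"dx":0,"dy":0,"dz":-0.02,"ax":0,"ay":0,"az":0},{"fingers":0.65,"dx":0,"dy":0,"dz":-0.02,"ax":0,"ay":0,"az":0},{"fingers":0.65,"dx":0,"dy":0,"dz":-0.02,"ax":0,"ay":0,"az":0},{"fingers":0.65,"dx":0,"dy":0,"dz":-0.013,"ax":0,"ay":0,"az":0},{"fingers":0.65,"dx":0,"dy":0,"dz":0,"ax":0,"ay":0,"az":0},{"fingers":0.65,"dx":0,"dy":0,"dz":0,"ax":0,"ay":0,"az":0}]' 25
python3 - <<'E'
from rig import robot
import cv2,numpy as np
i=robot.get_image("wrist");cv2.imwrite("pics/w3.png",i["color"][:,:,::-1]);np.savez("w3.npz",**i)
E
```

```text
time: 2.62
position: [517.8, -42.7, 102.2]
eef_rot: [[0.993, -0.116, -0.001], [-0.116, -0.993, -0.001], [-0.001, 0.001, -1.0]]
contact_force: [0.2, -0.0, -0.7]
width: 0.648
finger_force: 0.0
```

View pics/w3.png

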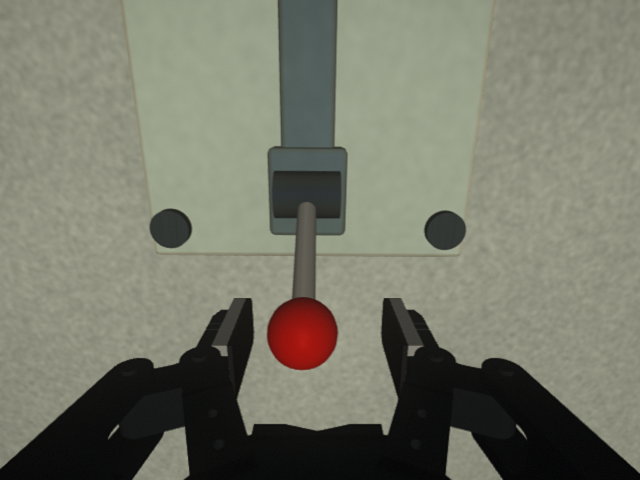

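The ball sits between the fingers at (302,333), about 6 mm to the left (+y) of the finger centre line at x≈317. I'll correct this and close.

```bash
python3 -m pendant '[{"fingers":0.65,"dx":0,"dy":0.0055,"dz":0,"ax":0,"ay":0,"az":0},{"fingers":0.65,"dx":0,"dy":0,"dz":0,"ax":0,"ay":0,"az":0},{"fingers":0.2,"dx":0,"dy":0,"dz":0,"ax":0,"ay":0,"az":0},{"fingers":0.2,"dx":0,"dy":0,"dz":0,"ax":0,"ay":0,"az":0},{"fingers":0.2,"dx":0,"dy":0,"dz":0,"ax":0,"ay":0,"az":0},{"fingers":0.2,"dx":0,"dy":0,"dz":0,"ax":0,"ay":0,"az":0},{"fingers":0.2,"dx":0,"dy":0,"dz":0,"ax":0,"ay":0,"az":0}]' 25
```

```text
time: 3.25
position: [518.4, -36.9, 103.1]
eef_rot: [[0.993, -0.115, 0.0], [-0.115, -0.993, -0.002], [0.0, 0.002, -1.0]]
contact_force: [-1.2, -1.7, 5.6]
width: 0.307
finger_force: 24.2
```

Ball gripped. Next I'll follow the lever's arc (85 mm radius, 1 rad) toward the beam.

```bash
python3 -m pendant '[{"fingers":0.2,"dx":0.0076,"dy":-0.0009,"dz":0.0037,"ax":0,"ay":0,"az":0},{"fingers":0.2,"dx":0.008,"dy":-0.0009,"dz":0.0029,"ax":0,"ay":0,"az":0},{"fingers":0.2,"dx":0.0083,"dy":-0.0009,"dz":0.0021,"ax":0,"ay":0,"az":0},{"fingers":0.2,"dx":0.0084,"dy":-0.001,"dz":0.0013,"ax":0,"ay":0,"az":0},{"fingers":0.2,"dx":0.0085,"dy":-0.001,"dz":0.0004,"ax":0,"ay":0,"az":0},{"fingers":0.2,"dx":0.0085,"dy":-0.001,"dz":-0.0004,"ax":0,"ay":0,"az":0},{"fingers":0.2,"dx":0.0084,"dy":-0.001,"dz":-0.0013,"ax":0,"ay":0,"az":0},{"fingers":0.2,"dx":0.0083,"dy":-0.0009,"dz":-0.0021,"ax":0,"ay":0,"az":0},{"fingers":0.2,"dx":0.008,"dy":-0.0009,"dz":-0.0029,"ax":0,"ay":0,"az":0},{"fingers":0.2,"dx":0.0076,"dy":-0.0009,"dz":-0.0037,"ax":0,"ay":0,"az":0}]' 30
```

```text
time: 4.08
position: [601.6, -47.1, 102.8]
eef_rot: [[0.993, -0.115, 0.001], [-0.115, -0.993, -0.002], [0.002, 0.002, -1.0]]
contact_force: [-1.8, -5.3, 2.9]
width: 0.307
finger_force: 29.2
```

```bash
python3 -m pendant '[{"fingers":0.2,"dx":0.003,"dy":0,"dz":-0.0015,"ax":0,"ay":0,"az":0},{"fingers":0.2,"dx":0,"dy":0,"dz":0,"ax":0,"ay":0,"az":0},{"fingers":0.2,"dx":0,"dy":0,"dz":0,"ax":0,"ay":0,"az":0}]' 30
python3 - <<'E'
from rig import robot
import cv2,numpy as np
a=[]
for n in("scene","top","wrist"):
    i=robot.get_image(n);np.savez(n+"4.npz",**i);c=i["color"][:,:,::-1]
    a.append(c[180:340,160:400] if n=="scene" else c[120:280,220:460] if n=="top" else c[::2,::2][80:240,40:280])
cv2.imwrite("pics/m4.png",cv2.resize(np.hstack(a),(0,0),fx=1.1,fy=1.1))
E
```

```text
time: 4.33
position: [605.1, -47.5, 101.0]
eef_rot: [[0.993, -0.116, 0.003], [-0.116, -0.993, -0.002], [0.003, 0.002, -1.0]]
contact_force: [0.8, -5.4, 1.0]
width: 0.298
finger_force: 29.5
```

View pics/m4.png

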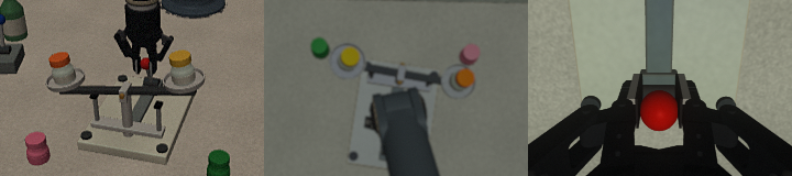

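The lever is over and the beam has already tipped, with the orange side down and yellow up (both caps now near row 234 in the scene image). The ball sits a little further back in the pads than before, so I'll measure whether the lever is fully over.

```bash
python3 - <<'E'
from h import *
from rig import robot
a=dict(np.load("w3.npz"));b=dict(np.load("wrist4.npz"));s=dict(np.load("scene4.npz"))
# ball circle incl. occluded part: mask bounds
for n,i,c in(("before",a,(302,333)),("now",b,(318,362))):
    q,l=blob(i,c,(12,150,50),(28,255,255),50);print(n,q,l,plane(i,q,121))
t=dict(np.load("top4.npz"))
for n,p0,lo,hi in(("orange",(215,234),(24,150,100),(36,255,255)),("yellow",(324,236),(37,150,100),(52,255,255))):
    print(n,blob(s,p0,lo,hi,16))
q,l=blob(s,(294,238),(12,150,60),(25,255,255),12);print(q,l)
print(tri([ray(s,q),ray(b,blob(b,(318,362),(12,150,50),(28,255,255),50)[0])]))
E
```

```text
before [301.92568083 333.42275388] 3929 [521.45207249 -37.07601356 121.        ]
now [317.59437951 360.14847053] 4021 [596.40940919 -46.57760159 121.        ]
orange (array([212.82285714, 233.53142857]), np.int64(175))
yellow (array([323.13586957, 231.79347826]), np.int64(184))
[291.43548387 237.03225806] 62
(array([600.05615891, -47.08545725, 125.91715621]), [np.float64(0.12037856588064337), np.float64(0.12037856588061366)])
```

Ball travel measures about 75 mm of the expected 81.5 mm, so the lever may be slightly short, with the ball having slipped in the pads. I'll regrip further back with more force and push until the stop is felt.

```bash
python3 -m pendant '[{"fingers":0.6,"dx":0,"dy":0,"dz":0,"ax":0,"ay":0,"az":0},{"fingers":0.6,"dx":0,"dy":0,"dz":0,"ax":0,"ay":0,"az":0},{"fingers":0.6,"dx":-0.01,"dy":0.001,"dz":0.002,"ax":0,"ay":0,"az":0},{"fingers":0.6,"dx":0,"dy":0,"dz":0,"ax":0,"ay":0,"az":0},{"fingers":0.2,"dx":0,"dy":0,"dz":0,"ax":0,"ay":0,"az":0},{"fingers":0.2,"dx":0,"dy":0,"dz":0,"ax":0,"ay":0,"az":0},{"fingers":0.2,"dx":0,"dy":0,"dz":0,"ax":0,"ay":0,"az":0},{"fingers":0.2,"dx":0,"dy":0,"dz":0,"ax":0,"ay":0,"az":0},{"fingers":0.2,"dx":0.004,"dy":-0.0005,"dz":-0.002,"ax":0,"ay":0,"az":0},{"fingers":0.2,"dx":0,"dy":0,"dz":0,"ax":0,"ay":0,"az":0}]' 70
```

```text
time: 5.32
position: [597.0, -46.6, 101.5]
eef_rot: [[0.993, -0.115, -0.001], [-0.115, -0.993, -0.003], [-0.001, 0.003, -1.0]]
contact_force: [-3.0, -5.7, 5.8]
width: 0.292
finger_force: 68.9
```

```bash
python3 -m pendant '[{"fingers":0.2,"dx":0.004,"dy":-0.0005,"dz":-0.002,"ax":0,"ay":0,"az":0},{"fingers":0.2,"dx":0,"dy":0,"dz":0,"ax":0,"ay":0,"az":0},{"fingers":0.2,"dx":0,"dy":0,"dz":0,"ax":0,"ay":0,"az":0}]'
python3 - <<'E'
from h import *
from rig import robot
b=robot.get_image("wrist");np.savez("wrist5.npz",**b)
q,l=blob(b,(318,350),(12,150,50),(28,255,255),50);print(q,l,plane(b,q,121))
E
```

```text
time: 5.57
position: [597.1, -46.6, 101.2]
eef_rot: [[0.993, -0.115, -0.009], [-0.115, -0.993, -0.004], [-0.009, 0.005, -1.0]]
contact_force: [-15.3, -5.1, 24.6]
width: 0.288
finger_force: 70.4
[317.49080584 332.33775014] 3698 [601.34398371 -47.11606716 121.        ]
```

The stop is felt (15–25 N) and ball travel is now about 80 mm, so the lever is fully over. I'll wait about 1.5 s and check that the beam is at rest.

```bash
python3 -m pendant '[{"fingers":0.2,"dx":0,"dy":0,"dz":0,"ax":0,"ay":0,"az":0},{"fingers":0.2,"dx":0,"dy":0,"dz":0,"ax":0,"ay":0,"az":0},{"fingers":0.2,"dx":0,"dy":0,"dz":0,"ax":0,"ay":0,"az":0},{"fingers":0.2,"dx":0,"dy":0,"dz":0,"ax":0,"ay":0,"az":0},{"fingers":0.2,"dx":0,"dy":0,"dz":0,"ax":0,"ay":0,"az":0},{"fingers":0.2,"dx":0,"dy":0,"dz":0,"ax":0,"ay":0,"az":0},{"fingers":0.2,"dx":0,"dy":0,"dz":0,"ax":0,"ay":0,"az":0},{"fingers":0.2,"dx":0,"dy":0,"dz":0,"ax":0,"ay":0,"az":0},{"fingers":0.2,"dx":0,"dy":0,"dz":0,"ax":0,"ay":0,"az":0},{"fingers":0.2,"dx":0,"dy":0,"dz":0,"ax":0,"ay":0,"az":0}]'
cat > chk.py <<'E'
from h import *
from rig import robot
import sys
s=robot.get_image("scene");t=robot.get_image("top")
for n,p0,q0,lo,hi in(("orange",(214,232),(400,188),(24,150,100),(36,255,255)),("yellow",(325,236),(293,173),(37,150,100),(52,255,255))):
    p,k=blob(s,p0,lo,hi,18);q,l=blob(t,q0,lo,hi,16);print(n,p.round(1),q.round(1),k,l,tri([ray(s,p),ray(t,q)])[0].round(1))
cv2.imwrite(sys.argv[1],cv2.resize(s["color"][170:350,140:410,::-1],(0,0),fx=2.5,fy=2.5))
E
python3 chk.py pics/c1.png
python3 -m pendant '[{"fingers":0.2,"dx":0,"dy":0,"dz":0,"ax":0,"ay":0,"az":0},{"fingers":0.2,"dx":0,"dy":0,"dz":0,"ax":0,"ay":0,"az":0},{"fingers":0.2,"dx":0,"dy":0,"dz":0,"ax":0,"ay":0,"az":0},{"fingers":0.2,"dx":0,"dy":0,"dz":0,"ax":0,"ay":0,"az":0},{"fingers":0.2,"dx":0,"dy":0,"dz":0,"ax":0,"ay":0,"az":0},{"fingers":0.2,"dx":0,"dy":0,"dz":0,"ax":0,"ay":0,"az":0}]'
python3 chk.py pics/c2.png
```

```text
time: 6.45
position: [597.1, -46.6, 101.2]
eef_rot: [[0.993, -0.115, -0.009], [-0.115, -0.993, -0.004], [-0.008, 0.005, -1.0]]
contact_force: [-16.7, -5.2, 24.6]
width: 0.289
finger_force: 70.3
orange [212.9 233.4] [403.  190.3] 170 185 [ 712.8 -204.6  192.8]
yellow [323.1 231.8] [297.8 171.3] 182 203 [743.9  51.6 234.5]
time: 7.05
position: [597.1, -46.7, 101.2]
eef_rot: [[0.993, -0.115, -0.009], [-0.115, -0.993, -0.004], [-0.008, 0.005, -1.0]]
contact_force: [-15.0, -4.9, 24.5]
width: 0.292
finger_force: 70.3
orange [212.9 233.4] [402.9 190.4] 171 188 [ 712.7 -204.6  192.5]
yellow [323.1 231.9] [297.8 171.3] 185 203 [744.   51.6 234.2]
```

View pics/c2.png

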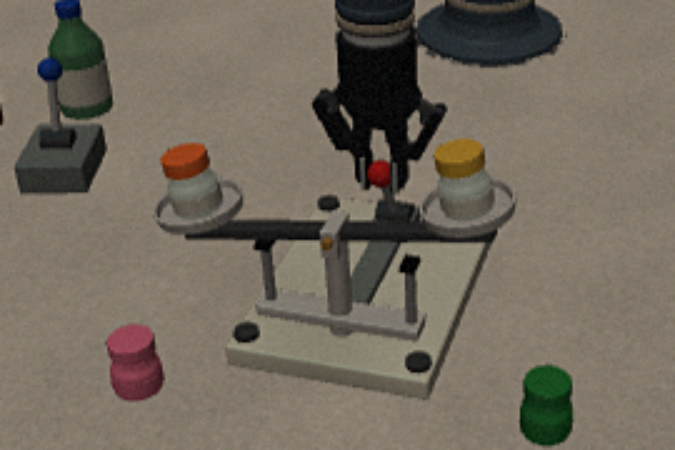

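The beam is at rest: the cap heights differ by 42 mm over 260 mm (0.16 rad) and two pictures 0.6 s apart agree. In c2 the orange pan (200,205) is down, the yellow (467,205) is up, and both pots stand. Now I'll bring the lever back slowly along the arc.

```bash
python3 -m pendant '[{"fingers":0.2,"dx":-0.006,"dy":0.0007,"dz":0.003,"ax":0,"ay":0,"az":0},{"fingers":0.2,"dx":-0.0038,"dy":0.0004,"dz":0.0019,"ax":0,"ay":0,"az":0},{"fingers":0.2,"dx":-0.0039,"dy":0.0004,"dz":0.0017,"ax":0,"ay":0,"az":0},{"fingers":0.2,"dx":-0.004,"dy":0.0004,"dz":0.0015,"ax":0,"ay":0,"az":0},{"fingers":0.2,"dx":-0.004,"dy":0.0005,"dz":0.0013,"ax":0,"ay":0,"az":0},{"fingers":0.2,"dx":-0.0041,"dy":0.0005,"dz":0.0011,"ax":0,"ay":0,"az":0},{"fingers":0.2,"dx":-0.0042,"dy":0.0005,"dz":0.001,"ax":0,"ay":0,"az":0},{"fingers":0.2,"dx":-0.0042,"dy":0.0005,"dz":0.0007,"ax":0,"ay":0,"az":0},{"fingers":0.2,"dx":-0.0042,"dy":0.0005,"dz":0.0005,"ax":0,"ay":0,"az":0},{"fingers":0.2,"dx":-0.0042,"dy":0.0005,"dz":0.0003,"ax":0,"ay":0,"az":0}]' 70
```

```text
time: 7.98
position: [558.4, -38.7, 112.0]
eef_rot: [[0.994, -0.113, 0.001], [-0.113, -0.994, 0.001], [0.001, -0.001, -1.0]]
contact_force: [0.4, 0.1, 0.1]
width: 0.2
finger_force: 0.0
```

```bash
python3 -m pendant '[{"fingers":0.2,"dx":-0.0042,"dy":0.0005,"dz":0.0001,"ax":0,"ay":0,"az":0},{"fingers":0.2,"dx":-0.0042,"dy":0.0005,"dz":-0.0001,"ax":0,"ay":0,"az":0},{"fingers":0.2,"dx":-0.0042,"dy":0.0005,"dz":-0.0003,"ax":0,"ay":0,"az":0},{"fingers":0.2,"dx":-0.0042,"dy":0.0005,"dz":-0.0005,"ax":0,"ay":0,"az":0},{"fingers":0.2,"dx":-0.0042,"dy":0.0005,"dz":-0.0007,"ax":0,"ay":0,"az":0},{"fingers":0.2,"dx":-0.0042,"dy":0.0005,"dz":-0.001,"ax":0,"ay":0,"az":0},{"fingers":0.2,"dx":-0.0041,"dy":0.0005,"dz":-0.0011,"ax":0,"ay":0,"az":0},{"fingers":0.2,"dx":-0.004,"dy":0.0005,"dz":-0.0013,"ax":0,"ay":0,"az":0},{"fingers":0.2,"dx":-0.004,"dy":0.0004,"dz":-0.0015,"ax":0,"ay":0,"az":0},{"fingers":0.2,"dx":0,"dy":0,"dz":0,"ax":0,"ay":0,"az":0}]'
python3 - <<'E'
from h import *
from rig import robot
b=robot.get_image("wrist")
q,l=blob(b,(310,340),(12,150,50),(28,255,255),60);print(q,l,plane(b,q,121))
E
```

```text
time: 8.82
position: [519.9, -35.6, 105.0]
eef_rot: [[0.994, -0.114, -0.001], [-0.114, -0.994, -0.0], [-0.001, 0.0, -1.0]]
contact_force: [-0.1, -0.3, 0.0]
width: 0.198
finger_force: 0.0
[nan nan] 0 [nan nan nan]h.py:6: RuntimeWarning: Mean of empty slice.
  return np.array([x[k].mean(),y[k].mean()]),k.sum()
  ret = ret.dtype.type(ret / rcount)
```

The pads slipped off the ball early in the return, so the grip was not holding it well. I'll raise the tool and look for the ball.

```bash
python3 -m pendant '[{"fingers":0.2,"dx":0,"dy":0,"dz":0.03,"ax":0,"ay":0,"az":0},{"fingers":0.2,"dx":0,"dy":0,"dz":0.03,"ax":0,"ay":0,"az":0},{"fingers":0.2,"dx":0,"dy":0,"dz":0.02,"ax":0,"ay":0,"az":0},{"fingers":0.2,"dx":0,"dy":0,"dz":0,"ax":0,"ay":0,"az":0}]'
python3 chk.py pics/c3.png
python3 - <<'E'
from h import *
from rig import robot
w=robot.get_image("wrist");s=robot.get_image("scene")
q,l=blob(w,(320,150),(12,150,50),(28,255,255),200);p,_=blob(s,(292,235),(12,150,60),(25,255,255),16)
print(q,l,plane(w,q,121),p,_,tri([ray(w,q),ray(s,p)]))
E
```

```text
time: 9.2
position: [524.4, -35.4, 190.0]
eef_rot: [[0.993, -0.114, 0.009], [-0.114, -0.993, -0.001], [0.009, -0.0, -1.0]]
contact_force: [-0.1, 0.2, 0.5]
width: 0.202
finger_force: 0.0
orange [212.7 233.3] [402.9 190.3] 164 185 [ 712.8 -204.8  193. ]
yellow [323.2 231.7] [297.8 171.2] 178 205 [744.1  51.6 234.7]
[321.33759843 140.35629921] 2032 [592.84527414 -46.2251047  121.        ] [292.51282051 235.42307692] 78 (array([593.03986346, -45.96544539, 126.38270376]), [np.float64(0.23387625591254907), np.float64(0.2338762559125307)])
```

View pics/c3.png

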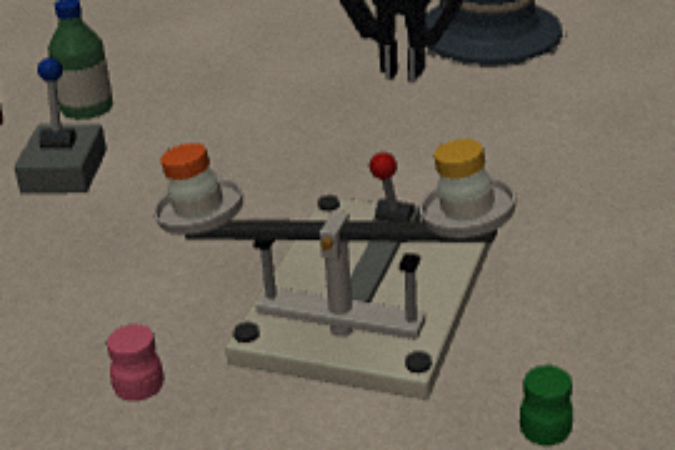

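The ball is at about (593,-46,124), leaning toward the beam, with the beam still tipped and both pots standing. I'll push it back with shut fingers from the beam side, which doesn't rely on friction.

```bash
python3 -m pendant '[{"fingers":0,"dx":0.027,"dy":-0.004,"dz":0,"ax":0,"ay":0,"az":0},{"fingers":0,"dx":0.027,"dy":-0.004,"dz":0,"ax":0,"ay":0,"az":0},{"fingers":0,"dx":0.027,"dy":-0.004,"dz":0,"ax":0,"ay":0,"az":0},{"fingers":0,"dx":0.027,"dy":-0.003,"dz":0,"ax":0,"ay":0,"az":0},{"fingers":0,"dx":0,"dy":0,"dz":0,"ax":0,"ay":0,"az":0},{"fingers":0,"dx":0,"dy":0,"dz":-0.026,"ax":0,"ay":0,"az":0},{"fingers":0,"dx":0,"dy":0,"dz":-0.026,"ax":0,"ay":0,"az":0},{"fingers":0,"dx":0,"dy":0,"dz":-0.026,"ax":0,"ay":0,"az":0},{"fingers":0,"dx":0,"dy":0,"dz":0,"ax":0,"ay":0,"az":0}]' 30
```

```text
time: 10.15
position: [623.9, -50.8, 100.7]
eef_rot: [[0.993, -0.113, -0.013], [-0.113, -0.994, 0.0], [-0.013, 0.001, -1.0]]
contact_force: [-1.1, -0.4, -0.6]
width: -0.0
finger_force: 0.0
```

```bash
python3 -c "from rig import robot;s=robot.sense();print(s['position'],s['contact_force'],s['width'])"
```

```text
[623.9298624  -50.7671264  100.67013169] [-1.05263219 -0.3991311  -0.64288574] -2.3110612688074714e-05
```

```bash
python3 -m pendant '[{"fingers":0,"dx":-0.006,"dy":0.0007,"dz":0.005,"ax":0,"ay":0,"az":0},{"fingers":0,"dx":-0.006,"dy":0.0007,"dz":0.003,"ax":0,"ay":0,"az":0},{"fingers":0,"dx":-0.006,"dy":0.0007,"dz":0,"ax":0,"ay":0,"az":0},{"fingers":0,"dx":-0.006,"dy":0.0007,"dz":0,"ax":0,"ay":0,"az":0},{"fingers":0,"dx":-0.006,"dy":0.0007,"dz":0,"ax":0,"ay":0,"az":0},{"fingers":0,"dx":-0.006,"dy":0.0007,"dz":0,"ax":0,"ay":0,"az":0},{"fingers":0,"dx":-0.006,"dy":0.0007,"dz":0,"ax":0,"ay":0,"az":0},{"fingers":0,"dx":-0.006,"dy":0.0007,"dz":0,"ax":0,"ay":0,"az":0},{"fingers":0,"dx":-0.006,"dy":0.0007,"dz":0,"ax":0,"ay":0,"az":0},{"fingers":0,"dx":-0.006,"dy":0.0007,"dz":0,"ax":0,"ay":0,"az":0}]'
python3 -c "
from h import *
from rig import robot
b=robot.get_image('wrist');q,l=blob(b,(320,360),(12,150,50),(28,255,255),150);print(q,l,plane(b,q,121))"
```

```text
time: 10.98
position: [568.1, -43.5, 115.2]
eef_rot: [[0.993, -0.114, -0.001], [-0.114, -0.993, -0.0], [-0.001, 0.0, -1.0]]
contact_force: [1.7, -0.1, 1.3]
width: 0.003
finger_force: 1.0
[317.         403.40143369] 279 [525.78146126 -38.52063523 121.        ]
```

```bash
python3 -m pendant '[{"fingers":0,"dx":-0.005,"dy":0.0006,"dz":-0.001,"ax":0,"ay":0,"az":0},{"fingers":0,"dx":-0.005,"dy":0.0006,"dz":-0.001,"ax":0,"ay":0,"az":0},{"fingers":0,"dx":-0.005,"dy":0.0006,"dz":-0.001,"ax":0,"ay":0,"az":0},{"fingers":0,"dx":-0.004,"dy":0.0005,"dz":-0.001,"ax":0,"ay":0,"az":0},{"fingers":0,"dx":-0.003,"dy":0.0003,"dz":0,"ax":0,"ay":0,"az":0},{"fingers":0,"dx":0,"dy":0,"dz":0,"ax":0,"ay":0,"az":0}]'
```

```text
time: 11.53
position: [545.8, -41.1, 110.9]
eef_rot: [[0.993, -0.114, -0.002], [-0.114, -0.993, -0.0], [-0.002, 0.0, -1.0]]
contact_force: [-0.1, 0.2, -0.9]
width: -0.004
finger_force: 0.1
```

```bash
python3 -m pendant '[{"fingers":0,"dx":-0.003,"dy":0.0003,"dz":0,"ax":0,"ay":0,"az":0},{"fingers":0,"dx":0,"dy":0,"dz":0,"ax":0,"ay":0,"az":0}]'
```

```text
time: 11.7
position: [543.6, -40.9, 111.2]
eef_rot: [[0.993, -0.114, -0.001], [-0.114, -0.993, -0.0], [-0.001, 0.0, -1.0]]
contact_force: [1.4, 0.2, -1.6]
width: -0.002
finger_force: 0.6
```

Not at the stop yet; I'll continue in small steps.

```bash
python3 -m pendant '[{"fingers":0,"dx":-0.004,"dy":0.0004,"dz":0,"ax":0,"ay":0,"az":0},{"fingers":0,"dx":0,"dy":0,"dz":0,"ax":0,"ay":0,"az":0},{"fingers":0,"dx":0,"dy":0,"dz":0,"ax":0,"ay":0,"az":0}]'
```

```text
time: 11.95
position: [543.2, -40.9, 112.0]
eef_rot: [[0.993, -0.114, 0.007], [-0.114, -0.993, -0.0], [0.007, -0.001, -1.0]]
contact_force: [8.3, -1.0, -5.5]
width: -0.001
finger_force: 4.1
```

```bash
python3 -m pendant '[{"fingers":0,"dx":-0.003,"dy":0.0003,"dz":0,"ax":0,"ay":0,"az":0},{"fingers":0,"dx":0,"dy":0,"dz":0,"ax":0,"ay":0,"az":0},{"fingers":0,"dx":0,"dy":0,"dz":0,"ax":0,"ay":0,"az":0}]'; python3 chk.py pics/c4.png
```

```text
time: 12.2
position: [543.0, -40.9, 112.6]
eef_rot: [[0.993, -0.114, 0.013], [-0.114, -0.993, 0.0], [0.013, -0.002, -1.0]]
contact_force: [14.0, -2.8, -8.1]
width: 0.001
finger_force: 6.8
orange [215.5 225.3] [400.3 186.7] 175 54 [ 716.6 -194.2  216.8]
yellow [329.4 239.9] [292.4 172.2] 175 199 [745.6  65.1 216.3]
```

The stop is felt at TCP x≈543, where expected, and the caps are back at their first heights, so the beam is level. I'll back off, rise and look.

```bash
python3 -m pendant '[{"fingers":0,"dx":0.012,"dy":-0.001,"dz":0,"ax":0,"ay":0,"az":0},{"fingers":0,"dx":0.01,"dy":-0.001,"dz":0,"ax":0,"ay":0,"az":0},{"fingers":0,"dx":0,"dy":0,"dz":0.03,"ax":0,"ay":0,"az":0},{"fingers":0,"dx":0,"dy":0,"dz":0.035,"ax":0,"ay":0,"az":0},{"fingers":0,"dx":-0.01,"dy":0,"dz":0.035,"ax":0,"ay":0,"az":0},{"fingers":0,"dx":-0.03,"dy":0,"dz":0.02,"ax":0,"ay":0,"az":0},{"fingers":0,"dx":-0.03,"dy":0,"dz":0,"ax":0,"ay":0,"az":0},{"fingers":0,"dx":0,"dy":0,"dz":0,"ax":0,"ay":0,"az":0},{"fingers":0,"dx":0,"dy":0,"dz":0,"ax":0,"ay":0,"az":0},{"fingers":0,"dx":0,"dy":0,"dz":0,"ax":0,"ay":0,"az":0}]'
python3 chk.py pics/c5.png
python3 -c "
from h import *
from rig import robot
s=robot.get_image('scene');w=robot.get_image('wrist')
p,k=blob(s,(301,223),(12,150,70),(25,255,255));q,l=blob(w,(309,230),(12,150,50),(28,255,255),120);print(p,k,q,l,plane(w,q,121),tri([ray(s,p),ray(w,q)]))"
```

```text
time: 13.13
position: [489.1, -42.1, 231.4]
eef_rot: [[0.993, -0.114, -0.0], [-0.114, -0.993, -0.0], [-0.0, 0.0, -1.0]]
contact_force: [-0.1, -0.1, 0.3]
width: -0.0
finger_force: 0.0
orange [215.5 225.2] [399.9 186.5] 169 48 [ 716.9 -193.5  217.4]
yellow [329.3 239.7] [292.5 172.2] 170 199 [745.5  65.  216.8]
[300.89655172 222.4137931 ] 58 [305.51388889 197.75954861] 1152 [521.08576993 -37.14306802 121.        ] (array([521.5408228 , -36.90032076, 123.86080465]), [np.float64(0.4156256945143616), np.float64(0.415625694514428)])
```

View pics/c5.png

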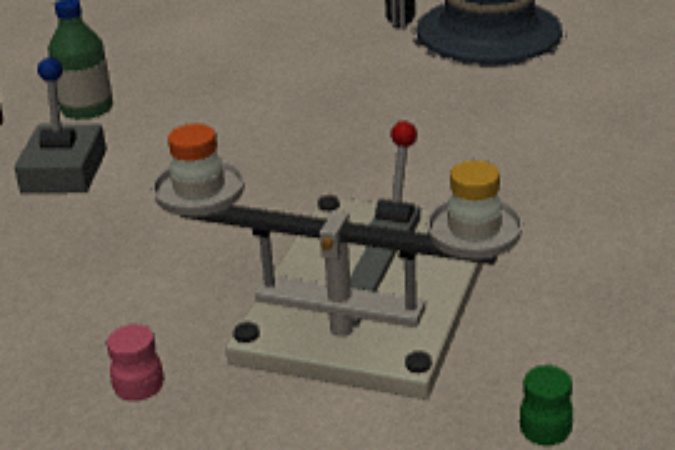

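The ball is back at its starting pixel (300.9, 222.4) in the scene view. The beam rests level on both posts, the pots stand upright on their pans, and the blue lever has not been touched. The gripper is clear.

```bash
python3 -c "from rig import robot;print(robot.sign_off())"
```

```text
the job is handed in; nothing more can be done
None
```

The comparison is done and handed in: the freed beam tipped orange side down to its stop, so the orange-capped pot is the heavier. The arrest lever is fully back with the beam held level, both pots are on their pans, and the blue lever is untouched.

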